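Hang the coupling guard: line its hinge knuckle up and hold it for the pin

ROBOT

A 6-joint arm with a two-finger parallel gripper is mounted at the origin on the work surface. World frame = base frame: x ahead of the robot, y to its left, z up, the work surface at z = 0. Lengths are in m, angles in rad, forces in N, time in s.
With the tool pointing down it reaches from about 0.375 to 0.9 m from the base axis. Payload 3.1 kg.
Tool frame: the origin (TCP) lies midway between the tips of the shut fingers; the grasp point (between the pads) lies 19 mm behind it; x points along the fingers, y is the direction in which the jaws open and shut, and the axes are right-handed (so a half turn about x gives the same grasp; the last joint's range is limited). The gripper opens to 87 mm and grips with 3 to 60 N. Pads are 19 mm wide; open, the fingers measure 117 mm over their backs; the gripper's body (75 mm by 190 mm) begins 51 mm behind the grasp point.
Start: joints at [-0.178, 0.527, 1.433, -0, 1.181, -0.178], TCP at [0.625, 0, 0.194] pointing down, gripper open.
Joint ranges: [-3.08, 3.08], [-0.75, 2.2], [0.22, 2.44], [-1.43, 4.57], [0, 2.65], [-2.85, 2.85]. Speed limits (rad/s): [2.79, 2.79, 3.14, 3.14, 3.14, 3.14].

INTERFACE

Orientations are given as a unit quaternion [x, y, z, w].
In Python, from rig import get_obs, imaging, robot gives the robot as it stands.
- The arm moves only by the shell command python3 -m inch 'ROWS' [FORCE]. ROWS is JSON, a list of rows, each a list of 3 entries, a list of its own where there are three numbers: the finger opening in mm, from 0 to 87, then the shift along the tool's x, y, z in mm, then the turn, a rotation vector about the tool's x, y, z in degrees. In form: [[grip, [dx, dy, dz], [wx, wy, wz]], ...]. A call has 1 to 12 rows; each row shifts and turns the pose as measured when the row begins, along the tool's axes as they then stand; what a row does not reach is not made up. A row lasts 1/8 s, in which the tool goes at most 62.5 mm and 10.7 degrees, less where a joint would pass 70% of its speed; a pose out of reach is approached as far as the arm can. A call with a gripper value outside its range is refused whole. The fingers move at their own pace and stop on an object; FORCE is the grip in N (left out, the last holds). Time passes only in rows, so rows that do not move let the fingers close. It gives the time, the measured TCP pose, the force and the opening at its end, in the units of the state.
- get_obs(): the state, without advancing time (a new reading comes with each control period).
- imaging.camera(name): name is "scene" or "side" or "wrist"; returns the picture (420x560x3 uint8, red, green, blue); there is no depth.
- imaging.camera_params(name): a dict with "camera_matrix" (3x3 intrinsics, pixels), "xyz" and "rotation" of the camera in the world. Camera axes: x right, y down, z forward; pixel columns grow to the right and rows downward; lengths in m; the calibration is good to about 2 mm. A picture is of the moment at which its call begins: read the wrist's pose just before it. camera_params takes no time and is no camera call; for the wrist camera it gives the pose at the moment of the call.
- robot.hand_in(): hands the job in, once; it reports no verdict.
Trained networks look in the newest picture that a camera, given by its name, has taken for a name from the list of things; names that differ only in an ending like _2 or _b are one class to them, and where a whole thing is asked for, a point or a joint stands for the part that bears it (a point fixed in the world has none). Each returns a list of dicts, best first, with "confidence" (0 to 1); they miss things now and then, are a little off and sometimes report something else, mostly with a low value. They report only what shows in the picture. A call takes as long as a camera call. They do not tell look-alikes from the thing itself.
- imaging.cut_out(camera, target): "pixels" (420x560 bool, what is visible of it) and "box" ([centre column, centre row, width, height] in pixels, round what is visible of it).
- imaging.tip_of(camera, target): "pixel" ([column, row] in pixels: a listed point, or the origin of a listed thing).
The state is a dict: "time": time; "q": joint angles; "joint_velocities": joint speeds; "joint_torque": joint torques, N m; "position": TCP position; "tool_rot": TCP orientation; "ft_force": force on the tool from outside, world axes, zero at the start; "moment": the same for the moment, N m; "grip_width": finger opening in m.
Only numpy, scipy, OpenCV 4.12 (cv2) and the standard library are available. Lean on these libraries where they do the work, as an engineer would, in place of code of your own. Each camera call takes 0.05 s, during which the arm holds its last target. There are 200 camera calls.

TASK

Refit the hinged guard over the shaft coupling of the bench drive: pick the guard up, lower it over the coupling so that the knuckle on its side drops between the two knuckles on the jamb block, and bring the three holes into line so that a workmate could drive the started pin straight through. With the holes in line the guard hangs a little clear of the bedplate, so finish while still holding it there, upright and still, its weight in the gripper and not resting or leaning on the drive. Work gently, do not bang the guard into the drive, and leave the cymbal, the hammer and the oil tin where they are.

Things in the scene. Friction and masses are not known exactly. Their poses are not given: they have to be found in the camera images.
- guard: Loose guard of blue sheet metal, about 0.6 kg: an inverted U, open below and at both ends (-y, +y), 110 mm long (y), 100 mm wide outside (x), walls 3 mm thick and straight to 95 mm, then sloped corners up to a flat roof at 120 mm. Stands upright on the bench. Origin: centre of its underside, level with the walls' lower edges, z up. Handle on the roof, hinge leaf and knuckle on the +x wall.
- guard_handle (a point): Middle of the guard's handle, at x 0, y 0, z 161 mm in the guard's frame (axes as the guard's). A steel bar 12 mm thick (x), 18 mm tall (z), 90 mm long (y), 32 mm free beneath it, its two 12 mm posts at y -39 and +39 mm. Pinch it across x, in the middle: the centre of mass is below, within 10 mm.
- guard_knuckle (a point): Middle of the bore of the guard's one knuckle, at x 65, y 0, z 60 mm in the guard's frame, so 15 mm out from the +x wall (axes as the guard's). A steel tube 22 mm outside, bore 13 mm, 40 mm long along y, on a 40 mm wide leaf that runs down the wall.
- drive: Fixed bench drive, nothing on it moves. Origin: underside of its bedplate, below the middle of the coupling; y along the shaft, z up. Bedplate x -90 to 125, y -292 to 178 mm, top 10 mm above the bench. Coupling 54 mm diameter, y -36 to 36, its axis at z 81. Blue motor y -78 to -288, up to z 148, reaching x -94 at its terminal box. Bearing pedestal y 72 to 132, up to z 127; then a 90 mm face plate.
- hinge_gap (a point): Where the middle of the guard's bore belongs: on the bore axis (along y) of the two fixed knuckles, halfway between them, at x 65, y 0, z 78 mm in the drive's frame (axes as the drive's). Knuckles: tubes 22 mm outside, bore 13 mm, 35 mm long, 46 mm apart (3 mm to spare at each end of the guard's knuckle), open upwards; 4 mm spare towards guard wall and jamb block.
- jamb_top (a point): Middle of the jamb block's top, at x 97.5, y 0, z 74 mm in the drive's frame (axes as the drive's). The steel block, 35 x 130 mm, carries the fixed hinge half on its -x face. With the holes in line the guard points the same way as the drive (x with x, y with y), its origin 18 mm straight above the drive's origin: 8 mm clear of the bedplate and touching nothing.
- pin_head (a point): Outer end of the hinge pin, at x 65, y 147, z 78 mm in the drive's frame (axes as the drive's). Steel, 12 mm, head 18 mm; it is started in the +y fixed knuckle and does not move; its nose, tapered to 3 mm, stops 2 mm short of the gap.
- cymbal: Bystander: a small bronze cymbal, 152 mm diameter, lying bell upwards, 29 mm high; origin centre of its underside.
- hammer: Bystander: a hammer lying flat on the bench; origin on its underside.
- oil_tin: Bystander: a steel oil tin standing upright, 60 mm diameter, 130 mm high; origin centre of its underside.
Not all that is in view belongs to the job. Of the things like the guard, leave any that is pink; of the rest the larger one is meant.

How it is judged:
By the outcome, as a careful person would: the job done as asked, in the order asked, and still so for the second after the job is handed in, while the arm keeps its last pose, push and grip.
It also fails if it takes over 42 s, if anything falls off the work surface, if the arm or the gripper's body presses on something with over 40 N, if the wrist force passes 120 N, or if a joint passes its speed limit or range.

## Working session

There is one attempt and no reset: what is moved stays moved. The work goes in short steps, Python scripts to look and compute and a shell command to move; the robot and the scene stay as the last step left them, time stands still between calls to the robot, and variables do not carry over. Pictures are saved under pics/ and viewed, about 8 in all and at most 12, crops included, and the job is handed in when it is done.

```bash
mkdir -p pics; ls
python3 - <<'E'
from rig import get_obs, imaging, robot
import cv2, numpy as np
ims=[]
for c in ("scene","side"):
    im=imaging.camera(c); cv2.imwrite(f"pics/{c}0.png",im[:,:,::-1])
    p=imaging.camera_params(c); print(c,p)
    for t in ("guard","guard_handle","guard_knuckle","hinge_gap","jamb_top","pin_head","drive"):
        print(t,[(np.round(d["pixel"],1).tolist(),round(d["confidence"],2)) for d in imaging.tip_of(c,t)])
print(get_obs())
E
```

```text
pics
scene {'camera_matrix': array([[459.17073164,   0.        , 283.21564255],
       [  0.        , 459.17073164, 208.99797705],
       [  0.        ,   0.        ,   1.        ]]), 'xyz': array([ 1.19124594, -0.57813947,  0.99025366]), 'rotation': array([ 0.85373975,  0.33087696, -0.13800096, -0.37763026])}
guard [([272.3, 169.3], 0.91), ([290.9, 213.0], 0.78), ([248.1, 195.0], 0.55)]
guard_handle [([289.5, 171.9], 0.74), ([273.6, 127.5], 0.58), ([342.4, 277.6], 0.46)]
guard_knuckle [([306.0, 207.0], 0.68), ([265.9, 267.7], 0.6)]
hinge_gap [([226.0, 295.6], 0.93)]
jamb_top [([232.5, 305.6], 0.67)]
pin_head [([265.9, 262.6], 0.68)]
drive [([207.4, 300.2], 0.89)]
side {'camera_matrix': array([[412.34286468,   0.        , 280.82327007],
       [  0.        , 412.34286468, 212.88402159],
       [  0.        ,   0.        ,   1.        ]]), 'xyz': array([ 0.2942878 , -0.63766275,  0.68699137]), 'rotation': array([ 0.87125506, -0.13411457,  0.08050324, -0.46523879])}
guard [([177.3, 224.5], 0.94), ([201.6, 258.5], 0.79)]
guard_handle [([164.8, 173.4], 0.97), ([194.2, 225.6], 0.63), ([24
[... 243 characters left out ...]
335.1, 345.9], 0.77)]
{'time': 0.8, 'q': array([-1.78508802e-01,  5.27453168e-01,  1.43268240e+00,  8.50043050e-06,
        1.18144084e+00, -1.78486111e-01]), 'joint_velocities': array([-0.00077473,  0.00149893,  0.00147541, -0.00141433, -0.00253517,
       -0.00136609]), 'joint_torque': array([-1.07188621e-04, -4.39950907e+01, -1.76978803e+01,  6.35003415e-02,
        5.03239373e-02, -2.48482996e-05]), 'position': array([6.24978036e-01, 3.05977728e-05, 1.93682818e-01]), 'tool_rot': array([ 0.50001204,  0.49999039, -0.50000092,  0.49999665]), 'ft_force': array([-0.32983709, -0.01098488, -0.53958834]), 'moment': array([-0.01164288, -0.03033145, -0.00807213]), 'grip_width': 0.0868307332131464}
```

View images.

Run:
```python
import cv2, numpy as np
a=cv2.imread("pics/scene0.png");b=cv2.imread("pics/side0.png")
cv2.imwrite("pics/both.png",cv2.resize(np.vstack([a,b]),None,fx=0.714,fy=0.714))
```

```text
(no output)
```

View pics/scene0.png

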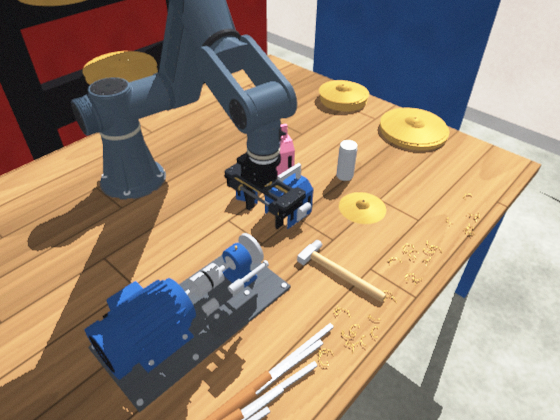

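View pics/side0.png

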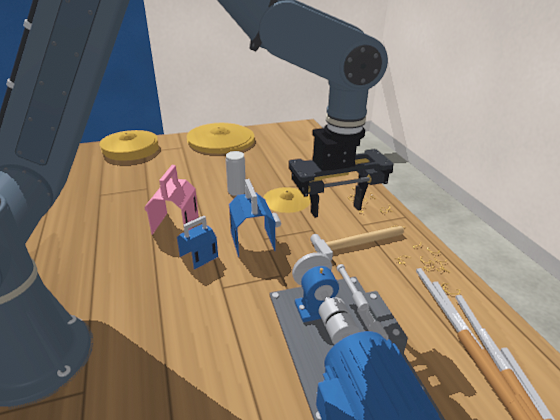

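Side view: pink look-alike at (170,205), small blue one at (197,243), larger blue one at (252,218). The larger blue one fits. In the scene view it sits at about (298,195), partly behind the gripper.

```bash
cat > h.py <<'E'
import numpy as np, cv2
from scipy.spatial.transform import Rotation as R
from scipy.optimize import least_squares
def proj(P,p):
    Rc=R.from_quat(p["rotation"]).as_matrix()
    c=(np.atleast_2d(P)-p["xyz"])@Rc; u=c@p["camera_matrix"].T
    return u[:,:2]/u[:,2:]
def onz(px,z,p):
    d=R.from_quat(p["rotation"]).as_matrix()@np.linalg.solve(p["camera_matrix"],[*px,1.])
    return p["xyz"]+d*(z-p["xyz"][2])/d[2]
def fit(obs,x0):
    """obs: list of (params, local point, pixel, weight); unknown x,y,yaw (z = 0)"""
    def W(v,l):
        c,s=np.cos(v[2]),np.sin(v[2]); return np.array([v[0]+c*l[0]-s*l[1],v[1]+s*l[0]+c*l[1],l[2]])
    f=lambda v:np.concatenate([(proj(W(v,l),p)[0]-px)*w for p,l,px,w in obs])
    r=least_squares(f,x0,loss="soft_l1",f_scale=2)
    return r.x,np.round(f(r.x).reshape(-1,2),1).tolist()
HAN=[0,0,.161];KNU=[.065,0,.06];GAP=[.065,0,.078];JAM=[.0975,0,.074];PIN=[.065,.147,.078]
E
python3 - <<'E'
from h import *
from rig import imaging
A=imaging.camera_params("scene");B=imaging.camera_params("side")
for z,pa,pb in ((.161,(289.5,171.9),(248.8,188.7)),(.06,(306,207),(275.9,220.6)),(.078,(226,295.6),(370.2,319.3)),(.074,(232.5,305.6),(384.4,313)),(.078,(265.9,262.6),(341.6,266.3)),(0,(207.4,300.2),(335.1,345.9))):
    print(onz(pa,z,A).round(3),onz(pb,z,B).round(3))
O=[0,0,0]
print(fit([(A,HAN,(289.5,171.9),1),(B,HAN,(248.8,188.7),1),(A,KNU,(306,207),1),(B,KNU,(275.9,220.6),1)],[.6,.1,0]))
print(fit([(A,GAP,(226,295.6),1),(B,GAP,(370.2,319.3),1),(A,JAM,(232.5,305.6),1),(B,JAM,(384.4,313),1),(A,PIN,(265.9,262.6),1),(B,PIN,(341.6,266.3),1),(A,O,(207.4,300.2),1),(B,O,(335.1,345.9),1)],[.6,-.2,0]))
im=cv2.imread("pics/side0.png")[130:290,130:330]; cv2.imwrite("pics/c1.png",cv2.resize(im,None,fx=3.5,fy=3.5,interpolation=2))
E
```

```text
[0.502 0.232 0.161] [0.503 0.239 0.161]
[0.568 0.236 0.06 ] [0.57  0.224 0.06 ]
[ 0.643 -0.158  0.078] [ 0.637 -0.172  0.078]
[ 0.674 -0.165  0.074] [ 0.674 -0.163  0.074]
[ 0.642 -0.016  0.078] [ 0.649 -0.015  0.078]
[ 0.571 -0.165  0.   ] [ 0.578 -0.154  0.   ]
(array([ 0.50358954,  0.23425537, -0.05316577]), [[0.9, -0.2], [0.9, 0.8], [-1.0, 0.9], [-1.4, -1.4]])
(array([ 0.57563903, -0.16039937, -0.03952931]), [[-2.2, 0.7], [-0.4, -4.0], [0.2, -0.4], [0.1, 0.5], [1.3, 1.0], [-1.0, 0.6], [2.4, -0.1], [0.1, 2.6]])
```

View pics/c1.png

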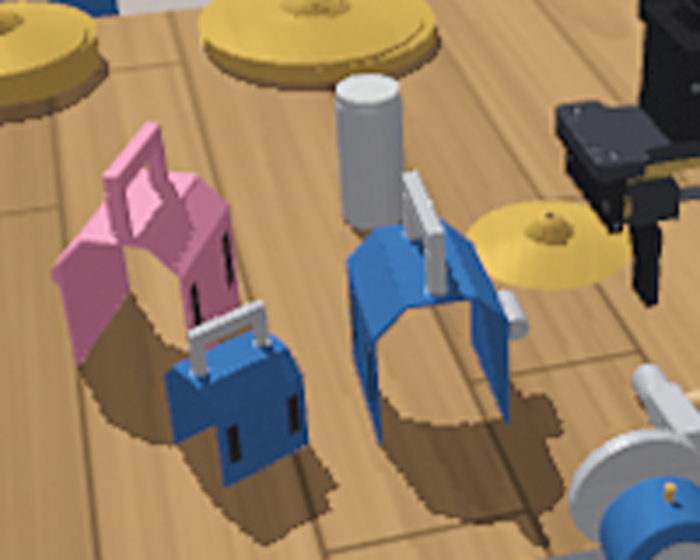

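Crop: the larger blue guard has its handle at crop (425,230), which is side (251,196), and its knuckle on the +x side. It isn't pink, and it is larger than the small blue one at crop (240,390). I'll go above it and look with the wrist camera.

```bash
python3 -m inch '[[87,[-20,0,0],[0,0,0]],[87,[-15,-20,-39],[0,0,0]],[87,[-15,-20,-39],[0,0,0]],[87,[-10,-21,-39],[0,0,0]],[87,[-10,-21,-39],[0,0,0]],[87,[-10,-20,-39],[0,0,0]],[87,[0,-20,-39],[0,0,0]],[87,[0,0,0],[0,0,0]]]' 30
python3 - <<'E'
from rig import get_obs, imaging
from h import *
o=get_obs();print(o["time"],o["position"],o["tool_rot"])
P=imaging.camera_params("wrist");im=imaging.camera("wrist");cv2.imwrite("pics/w1.png",im[:,:,::-1]);print(P)
imaging.camera("side");imaging.camera("scene")
for c in("wrist","side","scene"):
  for t in ("guard","guard_handle","guard_knuckle"):
    print(c,t,[(np.round(d["pixel"],1).tolist(),round(d["confidence"],2)) for d in imaging.tip_of(c,t)])
print(get_obs()["time"])
E
```

```text
time: 1.8
position: [0.5008, 0.2403, 0.2767]
tool_rot: [0.502, 0.499, -0.5, 0.499]
ft_force: [0.4, 0.8, 0.4]
grip_width: 0.0873
1.8 [0.50081194 0.24033449 0.2766964 ] [ 0.50190553  0.49906441 -0.49953539  0.49948969]
{'camera_matrix': array([[327.48539753,   0.        , 281.08934723],
       [  0.        , 327.48539753, 213.28403771],
       [  0.        ,   0.        ,   1.        ]]), 'xyz': array([0.50085046, 0.3245099 , 0.46893427]), 'rotation': array([ 9.88038679e-01, -1.50128425e-03,  8.96006698e-04,  1.54196340e-01])}
wrist guard [([137.3, 72.5], 0.87), ([178.5, 192.8], 0.68), ([282.0, 175.0], 0.63)]
wrist guard_handle [([59.8, 51.5], 0.94), ([150.6, 214.0], 0.8), ([282.3, 209.5], 0.61)]
wrist guard_knuckle [([156.6, 169.9], 0.86), ([331.9, 188.7], 0.76), ([56.1, 40.4], 0.65)]
side guard [([176.1, 225.6], 0.75), ([198.5, 254.5], 0.68)]
side guard_handle [([254.0, 188.9], 0.93), ([167.2, 176.1], 0.62), ([197.0, 224.6], 0.57)]
side guard_knuckle [([150.8, 205.6], 0.82), ([275.1, 219.5], 0.63)]
scene guard [([272.8, 167.2], 0.78), ([248.9, 192.6], 0.69)]
scene guard_handle [([291.7, 173.5], 0.93), ([273.5, 127.3], 0.73), ([251.7, 169.3], 0.71)]
scene guard_knuckle [([254.9, 175.0], 0.94), ([306.1, 209.7], 0.66), ([340.0, 275.7], 0.17)]
2.4
```

View pics/w1.png

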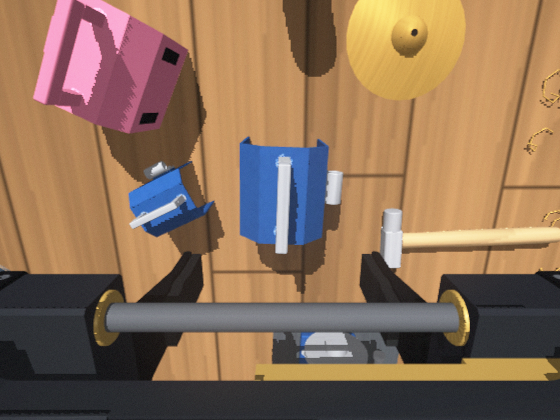

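Wrist view: the handle runs from (285,157) to (281,250), with the knuckle at (333,188). The yaw is small. I'll get it from the edges of the bar.

Run:
```python
from rig import get_obs, imaging
from h import *
W=imaging.camera_params("wrist");A=imaging.camera_params("scene");B=imaging.camera_params("side")
im=cv2.imread("pics/w1.png").astype(int)
m=((im.max(2)-im.min(2)<45)&(im.min(2)>110)).astype(np.uint8); 
n,l,s,c=cv2.connectedComponentsWithStats(m)
i=l[205,282]; print(s[i])
ys=range(s[i][1],s[i][1]+s[i][3],6)
for y in ys:
    x=np.where(l[y]==i)[0]
    if len(x): print(y,x.min(),x.max(),end=' | ')
E1=onz((285,156),.17,W);E2=onz((281.3,246),.17,W);print(E1,E2,np.arctan2(-(E1-E2)[0],(E1-E2)[1]),(E1+E2)/2)
o=[(W,HAN,(282.3,209.5),1),(W,KNU,(331.9,188.7),1),(A,HAN,(291.7,173.5),1),(A,KNU,(306.1,209.7),1),(B,HAN,(254,188.9),1),(B,KNU,(275.1,219.5),1)]
print(fit(o,[.5,.23,0])); print(fit(o[:2],[.5,.23,0]))
```

```text
[ 275  157   16   97 1212]
157 279 288 | 163 279 290 | 169 278 290 | 175 278 290 | 181 278 290 | 187 278 289 | 193 277 289 | 199 277 289 | 205 277 288 | 211 277 288 | 217 277 288 | 223 276 288 | 229 276 287 | 235 276 287 | 241 276 287 | 247 275 287 | 253 277 286 | [0.50718656 0.28061368 0.17      ] [0.50315618 0.19216387 0.17      ] -0.045535335396191486 [0.50517137 0.23638878 0.17      ]
(array([ 0.50508858,  0.22756763, -0.05331434]), [[0.7, -0.4], [1.2, -0.6], [-2.5, -0.5], [-2.2, -0.4], [-3.1, 1.9], [0.7, 1.0]])
(array([ 0.50411528,  0.22715972, -0.05985988]), [[-0.3, -0.0], [0.4, 0.0]])
```

```bash
python3 -m inch '[[60,[30,4,5],[3,0,0]],[60,[35,0,0],[0,0,0]],[50,[35,0,0],[0,0,0]],[40,[20,0,0],[0,0,0]],[36,[12,0,0],[0,0,0]],[36,[3,0,0],[0,0,0]]]' 40
python3 - <<'E'
from rig import get_obs
from h import *
o=get_obs();M=R.from_quat(o["tool_rot"]).as_matrix();print(o["time"],o["position"],M.round(3).tolist())
E
```

```text
time: 3.15
position: [0.5105, 0.2325, 0.1391]
tool_rot: [0.518, 0.482, -0.513, 0.485]
ft_force: [0.4, -0.2, 0.2]
grip_width: 0.0386
3.15 [0.51049914 0.23246961 0.13912483] [[0.009, 0.998, -0.063], [0.003, -0.063, -0.998], [-1.0, 0.008, -0.003]]
```

```bash
python3 -m inch '[[30,[-2,-6,-1],[-0.7,0,-0.5]],[20,[0,0,0],[0,0,0]],[5,[0,0,0],[0,0,0]],[5,[0,0,0],[0,0,0]],[5,[0,0,0],[0,0,0]]]' 40
python3 - <<'E'
from rig import get_obs
from h import *
o=get_obs();M=R.from_quat(o["tool_rot"]).as_matrix();print(o["time"],o["position"],M.round(3).tolist(),o["ft_force"],o["grip_width"])
E
```

```text
time: 3.78
position: [0.5061, 0.2346, 0.1441]
tool_rot: [0.515, 0.487, -0.51, 0.487]
ft_force: [-0.5, 0.5, -0.2]
grip_width: 0.0062
3.775 [0.50613507 0.23459791 0.14411114] [[0.005, 0.999, -0.05], [0.005, -0.05, -0.999], [-1.0, 0.005, -0.005]] [-0.46213009  0.45781198 -0.19140197] 0.006215057168099332
```

Run:
```python
from rig import get_obs, imaging
from h import *
im=imaging.camera("wrist");b=imaging.camera("side")
cv2.imwrite("pics/g1.png",np.hstack([cv2.resize(im[130:400,120:440],(400,338)),cv2.resize(b[60:330,130:450],(400,338))])[:,:,::-1])
```

```text
(no output)
```

View pics/g1.png

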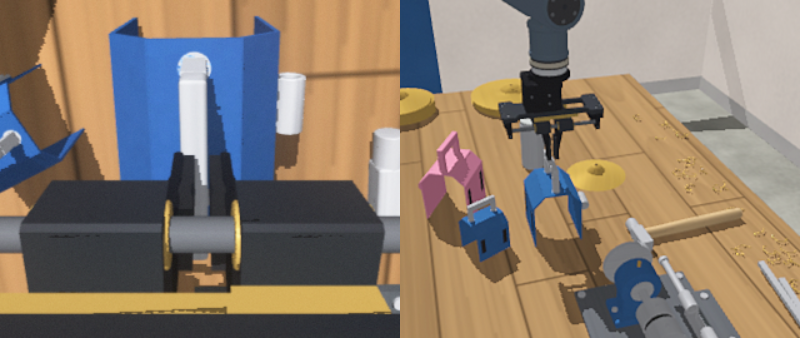

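```bash
python3 -m inch '[[5,[0,0,0],[0,0,0]],[5,[-6,0,0],[0,0,0]],[5,[-6,0,0],[0,0,0]],[5,[0,0,0],[0,0,0]]]' 45
python3 - <<'E'
from rig import get_obs, imaging
from h import *
o=get_obs();print(o["moment"],o["position"],o["ft_force"])
im=imaging.camera("wrist");b=imaging.camera("side")
cv2.imwrite("pics/g2.png",np.hstack([cv2.resize(im[130:400,120:440],(400,338)),cv2.resize(b[130:265,200:360],(400,338))])[:,:,::-1])
E
```

```text
time: 4.38
position: [0.5062, 0.2345, 0.1569]
tool_rot: [0.515, 0.487, -0.51, 0.487]
ft_force: [0.8, -0.9, 0.6]
grip_width: 0.0052
[-0.03366825  0.03199438  0.00856952] [0.50617965 0.2345008  0.15687266] [ 0.84720973 -0.92592561  0.63023799]
```

View pics/g2.png

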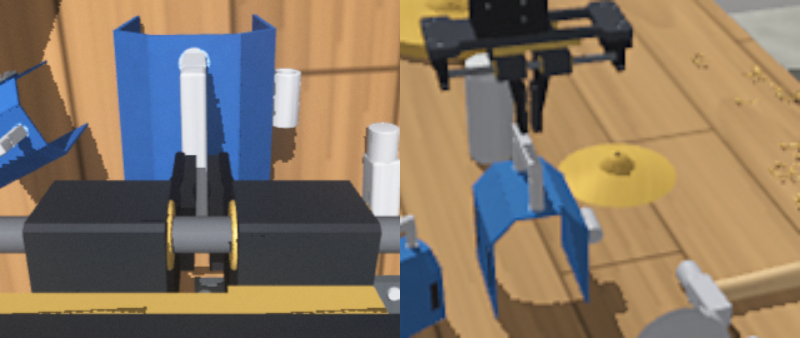

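Run:
```python
from rig import get_obs, imaging
from h import *
o=get_obs();B=imaging.camera_params("side");W=imaging.camera_params("wrist")
print("tcp px",proj(o["position"],B),proj(o["position"],W))
c,s=np.cos(-.05),np.sin(-.05)
loc=np.array([[0,.045,.170],[0,-.045,.170],[0,0,.161],[-.05,-.055,0],[.05,-.055,0],[-.05,-.055,.095],[.065,-.02,.06]])
P=loc@np.array([[c,-s,0],[s,c,0],[0,0,1]]).T+[.5045,.235,0]
print(proj(P,B).round(0).tolist()); print(proj(P,W).round(0).tolist())
cv2.imwrite("pics/g3.png",cv2.resize(imaging.camera("side")[100:280,160:400],None,fx=3.3,fy=3.3)[:,:,::-1])
```

```text
tcp px [[250.54096445 190.99513438]] [[280.67252039 247.14195384]]
[[246.0, 178.0], [254.0, 195.0], [250.0, 189.0], [237.0, 256.0], [274.0, 250.0], [235.0, 226.0], [277.0, 223.0]]
[[278.0, 181.0], [279.0, 320.0], [279.0, 249.0], [236.0, 236.0], [323.0, 236.0], [221.0, 277.0], [349.0, 225.0]]
```

View pics/g3.png

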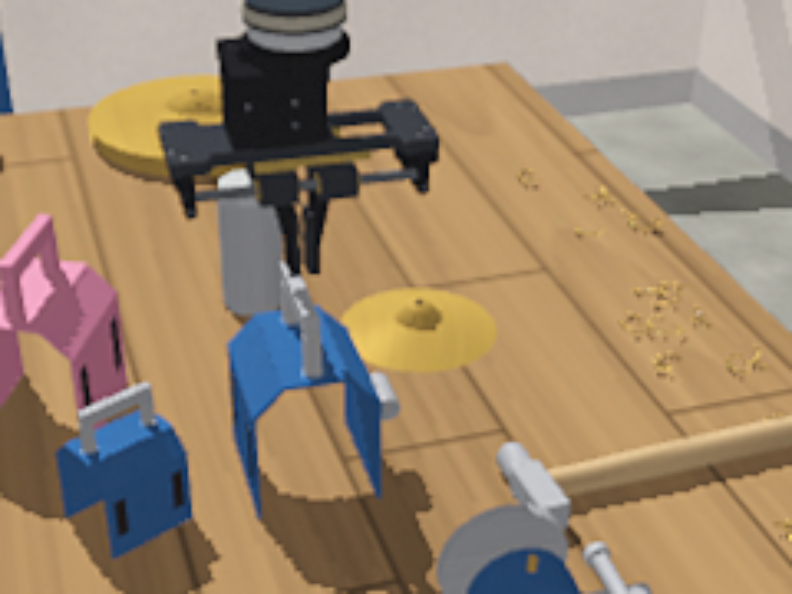

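Run:
```python
from rig import get_obs, imaging
from h import *
o=get_obs();B=imaging.camera_params("side");A=imaging.camera_params("scene");W=imaging.camera_params("wrist")
for z in (.194,.22): print(proj([[.575,0,z],[.675,0,z]],B).round(0).tolist(),proj([[.575,0,z],[.675,0,z]],A).round(0).tolist())
a=imaging.camera("scene")
for z in (.157,.177,.187): print(z,proj([.506,.2345,z],A).round(0),proj([.506,.2345,z],B).round(0),proj([.506,.2345,z],W).round(0))
cv2.imwrite("pics/g4.png",cv2.resize(np.hstack([a[130:230,220:360],cv2.imread("pics/scene0.png")[130:230,220:360,::-1]]),None,fx=2.8,fy=2.8,interpolation=0)[:,:,::-1])
```

```text
[[311.0, 226.0], [355.0, 218.0]] [[251.0, 215.0], [280.0, 235.0]]
[[312.0, 216.0], [356.0, 208.0]] [[250.0, 208.0], [280.0, 227.0]]
0.157 [[291. 173.]] [[251. 191.]] [[281. 247.]]
0.177 [[291. 168.]] [[250. 184.]] [[281. 261.]]
0.187 [[291. 165.]] [[250. 180.]] [[282. 269.]]
```

View pics/g4.png

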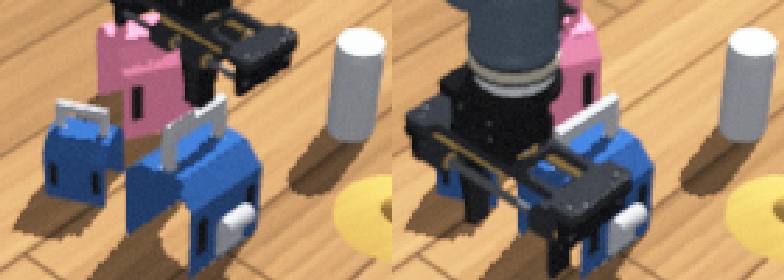

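Three cameras put the visible fingertips about 19 mm higher than the reported TCP, so the first close went over the top of the bar. I'll reopen and go lower: TCP z 0.124 is clear of the roof by either reading.

```bash
python3 -m inch '[[45,[0,-2,0],[0,0,0]],[45,[0,0,0],[0,0,0]],[45,[0,0,0],[0,0,0]],[45,[15,0,0],[0,0,0]],[45,[12,0,0],[0,0,0]],[45,[6,0,0],[0,0,0]],[45,[0,0,0],[0,0,0]]]' 45
python3 - <<'E'
from rig import get_obs, imaging
from h import *
b=imaging.camera("side"); a=imaging.camera("scene")
cv2.imwrite("pics/g5.png",cv2.resize(np.hstack([a[120:230,220:360],b[130:240,190:330]]),None,fx=2.8,fy=2.8,interpolation=0)[:,:,::-1])
E
```

```text
time: 5.45
position: [0.5023, 0.2343, 0.1192]
tool_rot: [0.513, 0.488, -0.512, 0.486]
ft_force: [0.5, -0.1, 0.9]
grip_width: 0.0447
```

View pics/g5.png

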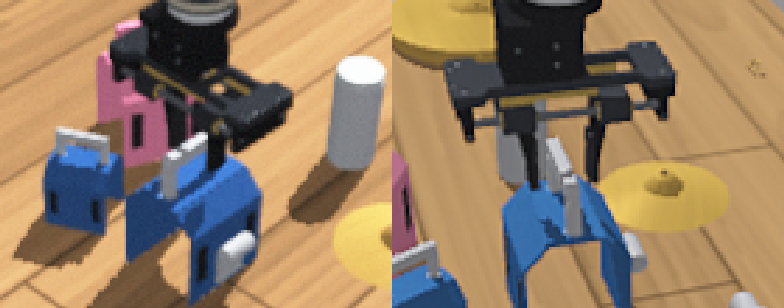

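Now the fingers straddle the bar, in scene at (165–217,150) of the crop. Close.

```bash
python3 -m inch '[[25,[0,2,0],[0,0,0]],[5,[0,0,0],[0,0,0]],[5,[0,0,0],[0,0,0]],[5,[0,0,0],[0,0,0]],[5,[-5,0,0],[0,0,0]],[5,[-6,0,0],[0,0,0]],[5,[0,0,0],[0,0,0]]]' 50; python3 -c "
from rig import get_obs
o=get_obs();print(o['ft_force'],o['moment'],o['tool_rot'],o['position'])"
```

```text
time: 6.42
position: [0.5031, 0.2339, 0.1308]
tool_rot: [0.513, 0.489, -0.512, 0.486]
ft_force: [0.5, -0.1, -5.9]
grip_width: 0.0112
[ 0.54132489 -0.11058859 -5.93991996] [0.04780309 0.00751543 0.02279053] [ 0.51252718  0.48862616 -0.51224102  0.48597273] [0.50309218 0.23394943 0.13079934]
```

Held: −5.9 N, opening 11 mm. Now lift and carry it over the drive at a height that clears everything.

```bash
python3 -m inch '[[5,[-15,0,0],[0,0,0]],[5,[-30,0,0],[0,0,0]],[5,[-30,0,0],[0,0,0]],[5,[-35,0,0],[0,0,0]],[5,[-30,0,10],[0,0,0]],[5,[-20,3,20],[0,0,0]],[5,[-10,6,25],[0,0,0]],[5,[0,8,30],[0,0,0]],[5,[0,8,30],[0,0,0]],[5,[0,8,30],[0,0,0]],[5,[0,8,30],[0,0,0]],[5,[0,8,30],[0,0,0]]]' 60
python3 -m inch '[[5,[0,8,30],[0,0,0]],[5,[0,8,30],[0,0,0]],[5,[0,8,30],[0,0,0]],[5,[0,8,30],[0,0,0]],[5,[0,6,25],[0,0,0]],[5,[0,4,18],[0,0,0]],[5,[0,0,8],[0,0,0]],[5,[0,0,0],[0,0,0]]]' 60
python3 - <<'E'
from rig import get_obs, imaging
from h import *
o=get_obs();print(R.from_quat(o["tool_rot"]).as_matrix().round(4).tolist(),o["position"])
ims={c:imaging.camera(c) for c in("wrist","side","scene")}
for c in ims:
  cv2.imwrite(f"pics/t_{c}.png",ims[c][:,:,::-1])
  for t in ("guard","guard_handle","guard_knuckle","hinge_gap","jamb_top","pin_head","drive"):
    print(c,t,[(np.round(d["pixel"],1).tolist(),round(d["confidence"],2)) for d in imaging.tip_of(c,t)])
print(imaging.camera_params("wrist"))
cv2.imwrite("pics/t.png",np.vstack([np.hstack([cv2.resize(ims["scene"][120:400,60:340],(400,400)),cv2.resize(ims["side"][100:380,240:520],(400,400))])])[:,:,::-1])
print(get_obs()["time"])
E
```

```text
time: 7.92
position: [0.5397, 0.0224, 0.3144]
tool_rot: [0.512, 0.489, -0.51, 0.488]
ft_force: [0.7, -0.3, -5.2]
grip_width: 0.0117
time: 8.93
position: [0.5713, -0.1567, 0.3178]
tool_rot: [0.513, 0.489, -0.51, 0.487]
ft_force: [-0.1, 0.6, -5.0]
grip_width: 0.0114
[[0.0019, 0.9989, -0.0477], [0.0041, -0.0477, -0.9989], [-1.0, 0.0017, -0.0042]] [ 0.57133533 -0.1566518   0.31784477]
wrist guard [([282.6, 203.6], 0.78)]
wrist guard_handle [([281.7, 285.4], 0.86)]
wrist guard_knuckle [([360.0, 220.7], 0.9)]
wrist hinge_gap [([332.6, 177.6], 0.76)]
wrist jamb_top [([352.9, 178.6], 0.89), ([278.7, 284.8], 0.2)]
wrist pin_head []
wrist drive [([281.4, 167.9], 0.83)]
side guard [([173.9, 225.8], 0.91), ([199.0, 257.9], 0.9), ([344.8, 275.2], 0.75), ([368.5, 316.4], 0.19)]
side guard_handle [([166.4, 173.6], 0.92), ([355.9, 195.9], 0.89), ([196.3, 223.7], 0.61)]
side guard_knuckle [([379.4, 242.8], 0.92), ([152.6, 205.8], 0.59), ([192.1, 235.6], 0.56), ([369.6, 318.1], 0.56)]
side hinge_gap [([369.3, 319.3], 0.98)]
side jamb_top [([387.1, 316.7], 0.88)]
side pin_head [([341.5, 262.4], 0.92)]
side drive [([333.8, 350.4], 0.87)]
scene guard [([250.4, 193.5], 0.82), ([200.9, 245.2], 0.7), ([277.0, 169.4], 0.64)]
scene guard_handle [([274.0, 131.3], 0.8), ([253.3, 170.3], 0.75), ([195.7, 197.2], 0.71), ([341.7, 276.1], 0.33), ([227.1, 298.1], 0.26)]
scene guard_knuckle [([267.3, 146.5], 0.84), ([219.9, 244.9], 0.57)]
scene hinge_gap [([224.1, 296.2], 0.63)]
scene jamb_top [([234.0, 306.9], 0.86)]
scene pin_head [([263.8, 262.3], 0.87), ([346.3, 175.9], 0.68)]
scene drive [([205.6, 299.3], 0.71)]
{'camera_matrix': array([[327.48539753,   0.        , 281.08934723],
       [  0.        , 327.48539753, 213.28403771],
       [  0.        ,   0.        ,   1.        ]]), 'xyz': array([ 0.57559182, -0.07299123,  0.510166  ]), 'rotation': array([ 0.98787568, -0.0233523 , -0.00281005,  0.15345496])}
10.125
```

View pics/t.png

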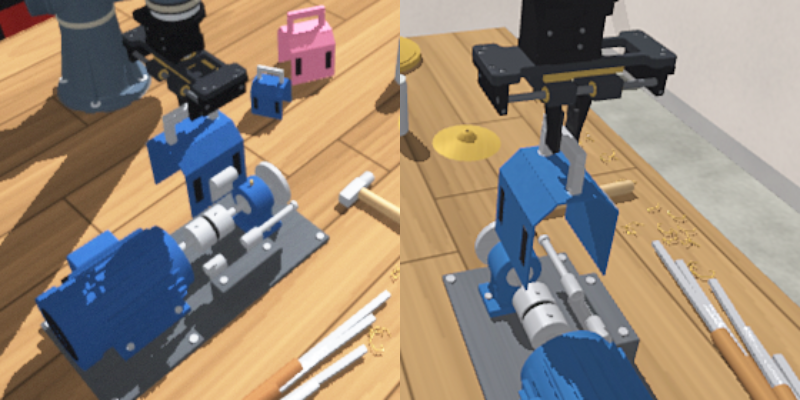

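Guard is held upright over the drive; in the side view the guard is at about (555,210) and the coupling at (540,310). Now a relative fit of guard and drive from all three cameras.

```bash
cat >> h.py <<'E'
def fit6(obs,x0,prior,sig):
    """unknown x,y,z + rotvec; prior on all with sigmas (m, rad); pixel sigma 1.5"""
    x0=np.array(x0,float);prior=np.array(prior,float);sig=np.array(sig,float)
    f=lambda v:np.concatenate([((proj(R.from_rotvec(v[3:]).apply(l)+v[:3],p)[0]-px)*w/1.5) for p,l,px,w in obs])
    r=least_squares(lambda v:np.concatenate([f(v),(v-prior)/sig]),x0,loss="soft_l1",f_scale=2)
    return r.x,np.round(f(r.x).reshape(-1,2)*1.5,1).tolist()
E
python3 - <<'E'
from h import *
from rig import imaging
W=imaging.camera_params("wrist");A=imaging.camera_params("scene");B=imaging.camera_params("side")
O=[0,0,0]
d=[(A,GAP,(224.1,296.2),1),(A,GAP,(226,295.6),1),(B,GAP,(369.3,319.3),1),(B,GAP,(370.2,319.3),1),(W,GAP,(332.6,177.6),1.4),
(A,JAM,(234,306.9),1),(A,JAM,(232.5,305.6),1),(B,JAM,(387.1,316.7),1),(B,JAM,(384.4,313),1),(W,JAM,(352.9,178.6),1.4),
(A,PIN,(263.8,262.3),1),(A,PIN,(265.9,262.6),1),(B,PIN,(341.5,262.4),1),(B,PIN,(341.6,266.3),1),
(A,O,(205.6,299.3),1),(A,O,(207.4,300.2),1),(B,O,(333.8,350.4),1),(B,O,(335.1,345.9),1),(W,O,(281.4,167.9),1)]
v,r=fit6(d,[.576,-.16,0,0,0,-.04],[.576,-.16,0,0,0,-.04],[1,1,.0005,1e-4,1e-4,1]);print(v.round(4),r)
g=[(A,O,(200.9,245.2),.7),(A,HAN,(195.7,197.2),1),(A,KNU,(219.9,244.9),1),(B,O,(344.8,275.2),.7),(B,HAN,(355.9,195.9),1),(B,KNU,(379.4,242.8),1),(W,O,(282.6,203.6),.7),(W,HAN,(281.7,285.4),1),(W,KNU,(360,220.7),1)]
p=[.572,-.157,.198,0,0,-.05]
v,r=fit6(g,p,p,[1,1,1,.02,.02,.3]);print(v.round(4),r)
E
```

```text
[ 0.5742 -0.1618  0.      0.      0.     -0.0456] [[-1.3, 0.2], [-3.2, 0.8], [0.3, -3.1], [-0.6, -3.1], [-2.0, 1.2], [-2.3, -1.6], [-0.8, -0.3], [-2.7, -2.3], [-0.0, 1.4], [2.6, -1.1], [2.7, 1.5], [0.6, 1.2], [-0.8, 5.1], [-0.9, 1.2], [3.4, 0.8], [1.6, -0.1], [1.0, -1.2], [-0.3, 3.3], [0.9, 0.6]]
[ 0.5716 -0.1612  0.1982 -0.0054  0.005  -0.0164] [[-0.4, 2.0], [-3.1, -1.5], [-3.0, -0.2], [-1.0, 0.3], [-1.9, 0.7], [2.4, -0.6], [-1.3, -0.7], [0.8, -0.1], [1.0, -0.9]]
```

```bash
python3 -m inch '[[5,[15,2,2],[0,0,0]],[5,[25,0,0],[0,0,0]],[5,[25,0,0],[0,0,0]],[5,[20,0,0],[0,0,0]],[5,[20,0,0],[0,0,0]],[5,[18,0,0],[0,0,0]],[5,[10,0,0],[0,0,0]],[5,[4,0,0],[0,0,0]],[5,[0,0,0],[0,0,0]]]' 60
cat > look.py <<'E'
from rig import get_obs, imaging
from h import *
import sys,pickle
o=get_obs();print(o["time"],R.from_quat(o["tool_rot"]).as_matrix().round(4).tolist(),o["position"].round(4),o["ft_force"].round(1),o["moment"].round(2))
O=[0,0,0];g=[];d=[]
for k in range(2):
  for c in("wrist","side","scene"):
    P=imaging.camera_params(c); im=imaging.camera(c); cv2.imwrite(f"pics/{sys.argv[1]}_{c}.png",im[:,:,::-1])
    for t,l,L in (("guard_handle",HAN,g),("guard_knuckle",KNU,g),("guard",O,g),("hinge_gap",GAP,d),("jamb_top",JAM,d),("pin_head",PIN,d),("drive",O,d)):
      pr=proj(o["position"]+[0,0,-.12]+np.array(l),P)[0] if L is g else proj(np.array([.5742,-.1618,0])+R.from_rotvec([0,0,-.0456]).apply(l),P)[0]
      for q in imaging.tip_of(c,t):
        e=np.array(q["pixel"])-pr
        if np.hypot(*e)<14: L.append((P,l,q["pixel"],q["confidence"])); print(c,t,np.round(q["pixel"],1),e.round(1),round(q["confidence"],2)); break
pickle.dump((g,d),open(sys.argv[1]+".pkl","wb"))
p=[*(o["position"]-[0,0,.12]),0,0,-.048]
v,r=fit6(g,p,p,[1,1,.003,.005,.005,.02]);print("guard",v.round(4),r)
p=[.5742,-.1618,0,0,0,-.0456]
w,r=fit6(d,p,p,[.004,.004,.0005,1e-4,1e-4,.02]);print("drive",w.round(4),r)
print("knuckle-gap",(R.from_rotvec(v[3:]).apply(KNU)+v[:3]-R.from_rotvec(w[3:]).apply(GAP)-w[:3]).round(4),get_obs()["time"])
E
python3 look.py a
```

```text
time: 11.25
position: [0.5737, -0.1591, 0.1705]
tool_rot: [0.513, 0.489, -0.511, 0.487]
ft_force: [0.1, 0.4, -5.1]
grip_width: 0.0112
11.25 [[-0.0005, 0.9989, -0.0477], [0.0045, -0.0477, -0.9989], [-1.0, -0.0007, -0.0044]] [ 0.5737 -0.1591  0.1705] [ 0.1  0.4 -5.1] [0.1  0.11 0.  ]
wrist guard_handle [277.2 284. ] [-3.4  5.1] 0.59
wrist guard_knuckle [360.  220.4] [-1.2  6.4] 0.89
wrist guard [279.4 200.9] [-1.6  2.5] 0.95
wrist hinge_gap [351.7 204.6] [-1.5 -4.4] 0.93
wrist jamb_top [380.6 203. ] [-7.1 -4.7] 0.76
wrist pin_head [364.1  24.3] [-1.5 -2.7] 0.8
side guard_handle [347.  270.6] [2.4 1.7] 0.64
side guard_knuckle [371.2 303.8] [1.  1.5] 0.78
side guard [340.1 333.2] [3.8 1.8] 0.6
side hinge_gap [370.8 316.9] [1.2 0.7] 0.72
side jamb_top [386.1 312.5] [ 1.7 -1.9] 0.77
side pin_head [342.7 265.3] [ 2.  -2.2] 0.59
side drive [334.5 349.1] [-0.3 -0.1] 0.57
scene guard_handle [203.8 245. ] [2.8 0.9] 0.76
scene guard_knuckle [223.2 287.8] [-0.2  1.2] 0.73
scene guard [206.2 288.5] [-1.6  1.1] 0.56
scene hinge_gap [225.7 292.9] [ 2.9 -3.5] 0.94
scene jamb_top [233.4 305.6] [1.7 0.
[... 904 characters left out ...]
264. ] [-2.3  0.1] 0.63
guard [ 0.5732 -0.1617  0.0516 -0.0016 -0.0006 -0.0375] [[1.5, -0.0], [0.6, -0.2], [1.2, 0.3], [-1.3, -0.8], [0.1, -0.0], [-2.1, -0.7], [-2.9, -0.6], [-1.1, -0.3], [0.4, -0.5], [-0.4, -0.3], [2.7, 0.4], [-2.4, -1.5], [-0.9, 1.4], [-0.2, 1.5], [-1.5, 0.6], [-2.3, 2.0], [-1.5, 0.5], [-0.2, -1.2]]
drive [ 5.731e-01 -1.589e-01 -3.000e-04 -0.000e+00  0.000e+00 -4.420e-02] [[0.3, 1.1], [4.5, 1.1], [-0.2, -1.2], [-1.8, -1.2], [-2.3, 0.8], [-1.8, 0.9], [-0.4, -0.4], [-2.1, 2.5], [-1.0, -1.1], [2.8, -0.3], [0.3, -1.7], [0.3, 1.1], [1.4, 0.7], [-1.2, 0.1], [-3.5, -0.2], [-0.2, 0.3], [-0.4, -2.8], [-2.2, 0.8], [-0.2, 0.6], [1.7, -0.6]]
knuckle-gap [ 0.0001 -0.0022  0.0339] 13.65
```

Run:
```python
import cv2,numpy as np
a=cv2.imread("pics/a_wrist.png")[140:290,290:440];b=cv2.imread("pics/a_scene.png")[250:325,185:260]
b2=cv2.imread("pics/a_side.png")[270:345,330:405]
f=lambda x,s:cv2.resize(x,s,interpolation=2)
cv2.imwrite("pics/v11.png",np.hstack([f(a,(500,500)),np.vstack([f(b,(250,250)),f(b2,(250,250))])]))
```

```text
(no output)
```

View pics/v11.png

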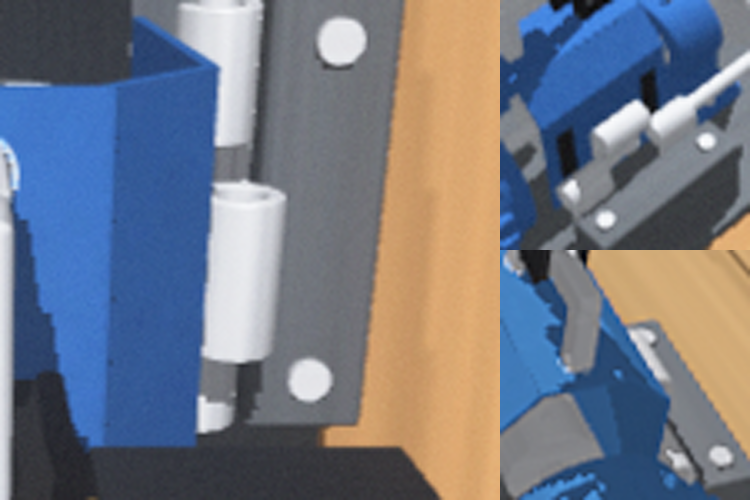

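Run:
```python
from h import *
from rig import imaging
W=imaging.camera_params("wrist")
q=lambda c,r,z:onz((290+(c+.5)*.3-.5,140+(r+.5)*.3-.5),z,W).round(4)
print("guard -y end",q(240,362,.1226)); print("guard +y end rim bottom",q(248,185,.1006)); print("guard+y rim top?",q(248,203,.1226))
print("fix +y inner",q(220,150,.089)); print("fix -y inner rim bottom/top",q(216,398,.067),q(216,398,.089))
print("x: guard tube",q(206,290,.1116),q(276,290,.1116)," fixed +y",q(183,90,.078),q(256,90,.078), "fix -y",q(233,415,.078))
```

```text
guard -y end [ 0.6369 -0.1839  0.1226]
guard +y end rim bottom [ 0.643  -0.1462  0.1006]
guard+y rim top? [ 0.6377 -0.1445  0.1226]
fix +y inner [ 0.6384 -0.1397  0.089 ]
fix -y inner rim bottom/top [ 0.6437 -0.2203  0.067 ] [ 0.6388 -0.2095  0.089 ]
x: guard tube [ 0.6308 -0.1693  0.1116] [ 0.6479 -0.1701  0.1116]  fixed +y [ 0.6308 -0.1257  0.078 ] [ 0.6499 -0.1266  0.078 ] fix -y [ 0.6463 -0.2205  0.078 ]
```

Wrist crop: knuckle bore end at crop (248,195), fixed +y knuckle's inner end at row 150. Right tube edges line up in x to within 0.3 mm; in y the guard sits about 2 mm too far towards −y, and the networks agree. Correct and start lowering.

```bash
python3 -m inch '[[5,[0,0,-2],[0,0,0]],[5,[0,0,0],[0,0,0]],[5,[4,0,0],[0,0,0]],[5,[4,0,0],[0,0,0]],[5,[0,0,0],[0,0,0]]]' 60; python3 -c "
from rig import get_obs
o=get_obs();print(o['ft_force'],o['moment'],o['position'])"
```

```text
time: 14.28
position: [0.5736, -0.1568, 0.162]
tool_rot: [0.513, 0.489, -0.511, 0.487]
ft_force: [0.2, -0.2, -5.6]
grip_width: 0.0114
[ 0.16843715 -0.20257098 -5.59100193] [ 0.00269296  0.07672797 -0.06404956] [ 0.57356138 -0.15684452  0.16202821]
```

```bash
python3 -m inch '[[5,[3,0,0],[0,0,0]],[5,[3,0,0],[0,0,0]],[5,[0,0,0],[0,0,0]]]' 60;  python3 -m inch '[[5,[3,0,0],[0,0,0]],[5,[3,0,0],[0,0,0]],[5,[0,0,0],[0,0,0]]]' 60; python3 -c "
from rig import get_obs
o=get_obs();print(o['ft_force'],o['moment'],o['position'])"
```

```text
time: 14.65
position: [0.5736, -0.1569, 0.1555]
tool_rot: [0.513, 0.489, -0.511, 0.487]
ft_force: [-0.7, 0.2, -5.6]
grip_width: 0.0119
time: 15.02
position: [0.5737, -0.1569, 0.1491]
tool_rot: [0.513, 0.489, -0.511, 0.487]
ft_force: [-0.2, -0.3, -5.9]
grip_width: 0.0114
[-0.2005546  -0.30201906 -5.90849042] [0.02513301 0.04713673 0.03551884] [ 0.57365075 -0.15691889  0.14912353]
```

Knuckle is about 10 mm into the gap with no contact force. Continue.

```bash
python3 -m inch '[[5,[3,0,0],[0,0,0]],[5,[3,0,0],[0,0,0]],[5,[0,0,0],[0,0,0]]]' 60;  python3 -m inch '[[5,[2,0,0],[0,0,0]],[5,[2.5,0,0],[0,0,0]],[5,[0,0,0],[0,0,0]],[5,[0,0,0],[0,0,0]]]' 60; python3 look.py b | grep -v '\] \['
python3 - <<'E'
import cv2,numpy as np
a=cv2.imread("pics/b_wrist.png")[140:290,290:440];b=cv2.imread("pics/b_scene.png")[250:325,185:260]
b2=cv2.imread("pics/b_side.png")[270:345,330:405]
f=lambda x,s:cv2.resize(x,s,interpolation=2)
cv2.imwrite("pics/v12.png",np.hstack([f(a,(500,500)),np.vstack([f(b,(250,250)),f(b2,(250,250))])]))
E
```

```text
time: 15.4
position: [0.5737, -0.1569, 0.1427]
tool_rot: [0.513, 0.489, -0.511, 0.487]
ft_force: [-0.4, 0.2, -6.1]
grip_width: 0.0112
time: 15.9
position: [0.5739, -0.157, 0.138]
tool_rot: [0.513, 0.489, -0.511, 0.487]
ft_force: [0.3, 0.6, -5.8]
grip_width: 0.0117
knuckle-gap [0.0023 0.0001 0.0009] 18.3
```

View pics/v12.png

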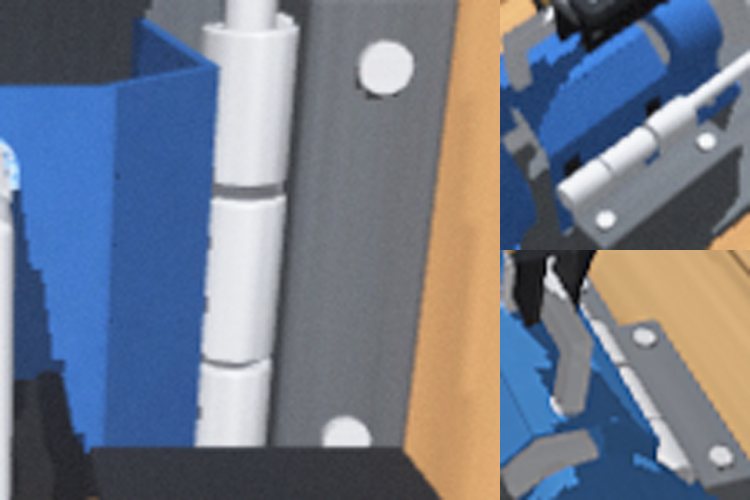

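Last picture: the three knuckles form one straight line in the wrist crop (right edges 296→288, 285→272, 271→265), and the gaps at rows 185–198 and 355–365 are nearly equal. Both TCP height and networks say about 0.9 mm high, so I'll trim that and check collinearity numerically.

```bash
python3 -m inch '[[5,[0.8,0,0],[0,0,0]],[5,[0,0,0],[0,0,0]],[5,[0,0,0],[0,0,0]]]' 60
python3 - <<'E'
from h import *
from rig import imaging,get_obs
from scipy.ndimage import map_coordinates
o=get_obs();print(o["position"],o["ft_force"],o["moment"],o["tool_rot"])
D=np.array([.5736,-.1600,0]);RD=R.from_rotvec([0,0,-.044])
for c in("scene","wrist"):
    P=imaging.camera_params(c);g=sum(imaging.camera(c).astype(float).mean(2) for _ in range(3))/3
    ys=np.arange(-.05,.0501,.004)
    ax=proj(RD.apply(np.c_[np.full_like(ys,.065),ys,np.full_like(ys,.078)])+D,P)
    t=ax[-1]-ax[0];L=np.linalg.norm(t);t/=L;n=np.array([-t[1],t[0]])
    s=np.arange(-14,14.01,.25);pr=np.array([map_coordinates(g,[(a+n*0)[1]+s*n[1],(a)[0]+s*n[0]],order=1) for a in ax])
    print(c,"mm/px",.1/L*1e3,"normal",n.round(2))
    for y,row in zip(ys,pr):
        gr=np.gradient(row);i=np.argmax(gr);j=np.argmin(gr)
        cm=lambda k,sg:(lambda w:(w*s[max(0,k-5):k+6]).sum()/w.sum())(np.clip(sg*gr[max(0,k-5):k+6],0,None)+1e-9)
        print(round(y*1e3),round(cm(i,1),2),round(cm(j,-1),2),end=" | ")
    print()
E
```

```text
time: 18.68
position: [0.5738, -0.1569, 0.1371]
tool_rot: [0.513, 0.489, -0.511, 0.487]
ft_force: [-0.1, -1.1, -5.5]
grip_width: 0.0114
[ 0.57377968 -0.15692435  0.13712371] [-0.09343812 -1.08956517 -5.51790744] [0.01144321 0.03324794 0.00144001] [ 0.51268052  0.48908857 -0.51087537  0.48678271]
scene mm/px 2.5242031909489553 normal [0.6 0.8]
-50 -5.36 12.39 | -46 -5.2 13.24 | -42 -5.31 13.53 | -38 -5.41 13.13 | -34 -5.37 2.16 | -30 -5.27 1.99 | -26 -5.32 2.01 | -22 -4.85 1.99 | -18 -4.59 2.12 | -14 -4.78 1.35 | -10 -4.78 1.77 | -6 -4.69 1.58 | -2 -4.72 1.82 | 2 -4.7 1.83 | 6 -4.55 2.27 | 10 -4.69 3.78 | 14 -4.75 3.71 | 18 -4.54 3.17 | 22 -4.36 2.09 | 26 -5.01 -2.4 | 30 -5.19 -0.57 | 34 -5.38 -8.86 | 38 -5.39 1.7 | 42 -5.28 1.89 | 46 -5.4 1.91 | 50 -5.4 12.32 | 
wrist mm/px 0.8532630614225852 normal [1.   0.07]
-50 -12.36 -2.35 | -46 -8.88 12.09 | -42 -8.79 12.13 | -38 -8.84 12.23 | -34 -9.26 12.29 | -30 -9.1 12.24 | -26 -9.11 12.39 | -22 -8.4 12.52 | -18 -9.14 11.95 | -14 -9.22 11.88 | -10 -9.43 12.14 | -6 -8.63 12.26 | -2 -9.52 12.44 | 2 -9.47 12.23 | 6 -8.58 12.16 | 10 -9.05 12.42 | 14 -9.65 12.41 | 18 -9.71 12.68 | 22 -9.12 11.65 | 26 -9.37 12.58 | 30 -9.84 12.64 | 34 -9.81 12.66 | 38 -9.75 12.9 | 42 -10.02 12.82 | 46 -9.69 13.01 | 50 -10.74 12.89 |
```

Run:
```python
from h import *
from rig import imaging,get_obs
from scipy.ndimage import map_coordinates
D=np.array([.5736,-.1600,0]);RD=R.from_rotvec([0,0,-.044]);s=np.arange(-9,9.01,.25)
for c in("scene","side"):
    P=imaging.camera_params(c);g=sum(imaging.camera(c).astype(float) for _ in range(6))/6
    def prof(a,b):
        y=np.arange(a,b,.002);px=proj(RD.apply(np.c_[y*0+.065,y,y*0+.078])+D,P)
        e=proj(RD.apply([[.065,-.1,.078],[.065,.1,.078]])+D,P);t=e[1]-e[0];t/=np.linalg.norm(t);n=np.array([-t[1],t[0]])
        return np.mean([[map_coordinates(g[:,:,k],[p[1]+s*n[1],p[0]+s*n[0]],order=1) for k in range(3)] for p in px],0).mean(0),n
    for nm,a,b in(("-y",-.05,-.03),("guard",-.015,.015),("+y",.03,.05)):
        q,n=prof(a,b);print(c,nm,n.round(2),q[::2].round(0).astype(int).tolist())
```

```text
scene -y [0.6 0.8] [51, 44, 40, 38, 38, 43, 66, 116, 179, 219, 237, 243, 244, 243, 241, 237, 233, 226, 217, 206, 195, 184, 171, 157, 145, 137, 133, 132, 130, 129, 127, 128, 129, 132, 134, 141, 153]
scene guard [0.6 0.8] [69, 68, 68, 67, 68, 68, 70, 85, 123, 178, 220, 239, 245, 245, 243, 240, 236, 232, 226, 218, 208, 194, 180, 165, 152, 139, 129, 122, 118, 117, 121, 126, 131, 133, 134, 135, 136]
scene +y [0.6 0.8] [58, 50, 44, 41, 41, 46, 71, 124, 183, 223, 240, 244, 245, 244, 241, 237, 231, 223, 213, 202, 190, 177, 164, 151, 141, 135, 133, 132, 131, 130, 132, 134, 135, 137, 139, 143, 145]
side -y [ 0.86 -0.51] [76, 78, 82, 86, 89, 91, 92, 92, 92, 89, 87, 84, 79, 77, 82, 96, 116, 142, 165, 182, 197, 210, 216, 217, 215, 211, 207, 203, 194, 175, 151, 132, 123, 123, 126, 127, 128]
side guard [ 0.86 -0.51] [75, 75, 75, 76, 76, 76, 76, 76, 76, 75, 75, 77, 81, 88, 96, 101, 103, 101, 98, 100, 121, 160, 194, 211, 213, 209, 203, 193, 172, 147, 129, 122, 125, 128, 129, 129, 129]
side +y [ 0.86 -0.51] [134, 135, 134, 133, 130, 127, 124, 121, 123, 128, 130, 128, 121, 115, 110, 108, 106, 103, 100, 102, 120, 155, 188, 206, 211, 209, 204, 194, 174, 150, 133, 126, 127, 129, 130, 130, 130]
```

Run:
```python
from h import *
from rig import imaging
p=np.array([.6386,-.1628,.078]);A=[];b=[]
for c,n,m in(("scene",[.6,.8],.5),("side",[.86,-.51],-.25),("wrist",[1,.07],-.25)):
    P=imaging.camera_params(c);J=[(proj(p+d,P)-proj(p,P))[0]@n for d in np.eye(3)[[0,2]]*.001];A.append(J);b.append(m);print(c,np.round(J,2))
print(np.linalg.lstsq(A,b,rcond=None)[0])
```

```text
scene [ 0.35 -0.22]
side [0.45 0.24]
wrist [1.23 0.31]
[ 0.26698876 -1.76039336]
```

Relative shading profiles of the three tubes (same camera, identical cylinders) suggest the guard knuckle is about 1.5 mm low, which disagrees with the TCP height (0.1 mm low). I'll raise 1.3 mm and repeat the measurement.

```bash
python3 -m inch '[[5,[-1.3,0,0],[0,0,0]],[5,[0,0,0],[0,0,0]],[5,[0,0,0],[0,0,0]]]' 60
cat > tube.py <<'E'
from h import *
from rig import imaging,get_obs
from scipy.ndimage import map_coordinates
print(get_obs()["position"].round(4))
D=np.array([.5736,-.1600,0]);RD=R.from_rotvec([0,0,-.044]);s=np.arange(-9,9.01,.1);A=[];b=[]
for c,lo,hi in(("scene",-6,3.2),("side",.5,6.5),("wrist",2,15)):
    s=np.arange(-16,18,.1)
    P=imaging.camera_params(c);g=sum(imaging.camera(c).astype(float).mean(2) for _ in range(5))/5
    e=proj(RD.apply([[.065,-.1,.078],[.065,.1,.078]])+D,P);t=e[1]-e[0];t/=np.linalg.norm(t);n=np.array([-t[1],t[0]])
    def prof(a,b_):
        y=np.arange(a,b_,.002);px=proj(RD.apply(np.c_[y*0+.065,y,y*0+.078])+D,P)
        return np.mean([map_coordinates(g,[p[1]+s*n[1],p[0]+s*n[0]],order=1) for p in px],0)
    G=prof(-.015,.015);m=(s>lo)&(s<hi);sh=[]
    for a,b_ in((-.05,-.03),(.03,.05)):
        F=prof(a,b_);d=np.arange(-2,2.01,.05)
        sh.append(d[np.argmin([np.mean(np.abs(np.interp(s[m],s+k,F)-G[m])) for k in d])])
    J=[(proj(RD.apply(GAP)+D+x,P)-proj(RD.apply(GAP)+D,P))[0]@n for x in np.eye(3)[[0,2]]*.001]
    A.append(J);b.append(np.mean(sh));print(c,np.round(sh,2),np.round(J,2))
print("dx,dz mm",np.linalg.lstsq(np.array(A),np.array(b),rcond=None)[0].round(2),get_obs()["time"])
E
python3 tube.py
```

```text
time: 19.95
position: [0.5738, -0.1569, 0.1386]
tool_rot: [0.513, 0.489, -0.511, 0.487]
ft_force: [-0.2, 0.2, -5.5]
grip_width: 0.0114
[ 0.5738 -0.1569  0.1386]
scene [0.2  0.25] [ 0.35 -0.22]
side [2.   0.05] [0.45 0.24]
wrist [1.2  0.15] [1.22 0.31]
dx,dz mm [0.55 0.89] 20.7
```

Two of the −y matches hit occluded or clamped ranges and are void. The usable ones say about 0.6–0.8 mm low still, with x within 0.3 mm. One last 0.4 mm trim, then a settle check.

```bash
python3 -m inch '[[5,[-0.4,0,0],[0,0,0]],[5,[0,0,0],[0,0,0]],[5,[0,0,0],[0,0,0]],[5,[0,0,0],[0,0,0]]]' 60
python3 tube.py; python3 look.py c | grep -E 'guard \[|drive \[|gap' | cut -c1-110; python3 -c "
from rig import get_obs
o=get_obs();print(o['ft_force'],o['moment'],o['position'],o['joint_velocities'].round(4),o['grip_width'])"
```

```text
time: 21.2
position: [0.5738, -0.157, 0.139]
tool_rot: [0.513, 0.489, -0.511, 0.487]
ft_force: [-0.2, 0.1, -6.0]
grip_width: 0.0112
[ 0.5738 -0.157   0.139 ]
scene [0.1  0.15] [ 0.35 -0.22]
side [2.  0.1] [0.45 0.24]
wrist [1.4  0.35] [1.22 0.31]
dx,dz mm [0.59 1.26] 21.95
wrist guard [282.8 204.7] [1.8 6.4] 0.79
wrist drive [282.6 203.7] [1.  5.6] 0.16
side guard [339.1 341.8] [4.6 0.6] 0.86
side hinge_gap [368.4 318.9] [-1.2  2.7] 0.9
side drive [331.9 349.8] [-2.9  0.6] 0.96
scene guard [209.2 293.3] [-0.4 -1.2] 0.63
scene hinge_gap [226.1 295.8] [ 3.3 -0.6] 0.84
scene drive [207.3 300.4] [-1.7  0.3] 0.97
wrist guard [280.6 203. ] [-0.4  4.7] 0.76
side guard [339.  340.7] [ 4.5 -0.5] 0.71
side hinge_gap [369.2 320.5] [-0.4  4.3] 0.58
side drive [334.4 348.8] [-0.4 -0.4] 0.62
scene guard [209.7 293.6] [ 0.1 -0.9] 0.69
scene hinge_gap [225.4 296.1] [ 2.6 -0.3] 0.81
scene drive [207.5 298.9] [-1.5 -1.2] 0.62
guard [ 5.746e-01 -1.603e-01  2.020e-02 -1.900e-03  5.000e-04 -3.260e-02] [[1.3, 0.1], [1.2, 1.1], [-0.7, -2.2
drive [ 5.725e-01 -1.601e-01 -3.000e-04  0.000e+00  0.000e+00 -3.850e-02] [[1.1, -1.1], [-0.4, 1.2], [-0.4, -1
knuckle-gap [0.0021 0.0004 0.0025] 24.35
[ 0.20532111 -0.24460151 -6.11617451] [ 0.05584732  0.02329247 -0.00206603] [ 0.57380712 -0.15697107  0.1389649 ] [ 0.0017 -0.0012  0.0011 -0.0006  0.0008  0.0003] 0.01150187008954904
```

Checks disagree: the tube shading puts it at −0.2 mm, TCP height at +1.8 mm. I'll settle between them, weighted to the images: 0.5 mm down, then hand in.

```bash
python3 -m inch '[[5,[0.5,0,0],[0,0,0]],[5,[0,0,0],[0,0,0]],[5,[0,0,0],[0,0,0]],[5,[0,0,0],[0,0,0]]]' 60
python3 -c "
from rig import get_obs,robot
o=get_obs();print(o['ft_force'],o['position'],abs(o['joint_velocities']).max(),o['grip_width']);print(robot.hand_in())"
```

```text
time: 24.85
position: [0.5738, -0.157, 0.1384]
tool_rot: [0.513, 0.489, -0.511, 0.487]
ft_force: [0.0, 0.4, -6.1]
grip_width: 0.0116
[ 0.03198278  0.42718662 -6.1420292 ] [ 0.57381398 -0.1569738   0.13841931] 0.0016639641289763613 0.011555064033384542
the job is handed in; nothing more can be done
None
```

I gripped the larger blue guard by its handle and lowered it over the coupling until its knuckle sat between the two fixed knuckles. I handed the job in at 24.9 s with the guard held still there. No verdict was reported.

- **First grasp:** The first close missed because the fingertips sit about 19 mm higher than the reported tool point. The fingers closed above the bar and moved nothing; I went lower and the second grasp held.
- **Last checks that agreed:** The load in the gripper was 6.1 N, the guard's full weight, with side forces under 0.5 N. Joint speeds were near zero and the tool was upright to about 0.3°. In the last picture the three knuckles formed one straight line with nearly equal gaps at both ends.
- **Checks that disagreed on height:** At the final height, the shading of the three tubes put the guard about 0.5–0.8 mm low. The tool height put it about 1.2 mm high. The networks read 2.5 mm high when the guard was 0.5 mm higher. I stopped between these, nearer the shading reading.
- **Checks that disagreed sideways:** The tube edges gave about 0.3 mm of offset in x, while the networks gave about 2 mm. I trusted the edges.
- **Void readings:** The shading match failed against the −y knuckle in the side and wrist views, so I left those out.
- **Bystanders:** The arm's path stayed clear of the cymbal, hammer and oil tin. I did not take a final picture of them.

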